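Unload the watch pressure tester

ROBOT

A 6-joint arm with a two-finger parallel gripper is mounted at the origin on the work surface. World frame = base frame: x ahead of the robot, y to its left, z up, the work surface at z = 0. Lengths are in m, angles in rad, forces in N, time in s.
With the tool pointing down it reaches from about 0.4 to 0.825 m from the base axis. Payload 7 kg.
Tool frame: the origin (TCP) lies midway between the tips of the shut fingers; the grasp point (between the pads) lies 19 mm behind it; z points along the fingers, y is the direction in which the jaws open and shut (so a half turn about z gives the same grasp; the last joint's range is limited). The gripper opens to 88 mm and grips with 3 to 60 N. Pads are 19 mm wide; open, the fingers measure 130 mm over their backs; the gripper's body (78 mm by 193 mm) begins 47 mm behind the grasp point.
Start: joints at [1.519, 0.359, 0.012, 0, -1.224, -0.288], TCP at [0.225, 0.636, 0.227] pointing down, gripper open.
Joint ranges: [-3.07, 3.07], [-1.43, 2.12], [-1.02, 1.25], [-3.03, 1.67], [-3.05, -0], [-3.03, 3.03]. Speed limits (rad/s): [2.39, 2.39, 3.01, 3.14, 3.14, 3.14].

INTERFACE

Orientations are given as a rotation vector (axis times angle).
In Python, from workcell import bot, viewer gives the robot as it stands. Calls block until the motion is done:
- bot.reach(position, orientation): joint-space move of the TCP to a pose.
- bot.move_l(position, vel=0.15, orientation=None): straight line of the TCP; orientation=None keeps the orientation; vel is the mean speed in m/s.
- bot.goto_joints(angles): joint-space move.
- bot.set_gripper(opening, grip_force=None): finger opening in m; grip_force is the grip in N (None keeps the last); returns when the fingers have stopped.
- bot.hold(seconds).
- bot.inverse_kinematics(position, orientation): joint angles nearest the present ones, or None.
- bot.read_state(): the state.
- viewer.snapshot(name): name is "scene" or "top" or "wrist"; returns (picture, depth): 480x640x3 uint8, blue, green, red; 480x640 float32, m along the optical axis (not along the pixel's ray), 0 where there is no reading.
- viewer.camera_model(name): a dict with "K" (3x3 intrinsics, pixels), "cam_to_world" (4x4, takes a point from camera to world coordinates); the wrist camera has in their place "hand_eye" (4x4, takes a point from camera to tool coordinates, whose origin is the TCP and whose axes are the flange's). Camera axes: x right, y down, z forward; pixel columns grow to the right and rows downward; lengths in m; the calibration is good to about 2 mm. A picture is of the moment at which its call begins: read the wrist's pose just before it. camera_model takes no time and is no camera call.
A pose or a line that the arm cannot do raises bot.PlanningError and nothing moves.
- bot.job_done(): hands the job in, once; it reports no verdict.
The state is a dict: "time": time; "joint_positions": joint angles; "joint_velocities": joint speeds; "tau": joint torques, N m; "position": TCP position; "tool_rot": TCP orientation; "force": force on the tool from outside, world axes, zero at the start; "torque": the same for the moment, N m; "opening": finger opening in m.
Only numpy, scipy, OpenCV 4.12 (cv2) and the standard library are available. Lean on these libraries where they do the work, as an engineer would, in place of code of your own. Each camera call takes 0.05 s, during which the arm holds its last target.

TASK

The pressure test is over: first set the valve lever upright to vent the pot, then turn the bayonet lid, without forcing it, until its lugs reach the slots, lift it off and lay it handle up in the middle of the cork mat. Take every watch out of the pot with a gentle grip and lay it flat, glass up, in the wooden tray without dropping it; when all are out, push the valve lever fully over to its shut stop on the robot's side. Leave the other things on the bench alone.

Things in the scene. Friction and masses are not known exactly. Their poses are not given: they have to be found in the camera images.
- tester: Watch pressure tester, a fixed round pot 236 mm across. Origin: centre of its underside, z up. Chamber 172 mm across, wall 10 mm thick up to 58 mm; flat floor at 30 mm, 132 mm across, with a flat kerb round it (top at 35 mm). Bayonet collar round it: flange from radius 97 to 114 mm, underside at 67 mm, top at 73 mm, broken by two slots 36 mm wide on the pot's +x and -x sides.
- slot (a point): Middle of the slot on the pot's +x side, at radius 104 mm, level with the flange top; the other lies straight across the pot.
- lid: Loose bayonet lid, about 0.35 kg: a disc 188 mm across with two lugs (18 mm wide, out to radius 104 mm) on its +x and -x sides. Origin: centre of the underside of the 6 mm deep, 166 mm wide plug below the disc; disc and lugs 6 to 12 mm above it. Locked, the origin is 52 mm above the pot's, the disc lies on the wall, the lugs are under the flange. No stop; it turns freely.
- lid_bar (a point): Centre of the top of the lid's black bar handle, 40 mm above the lid's origin. Bar: 70 mm along the lid's x (in line with the lugs), 14 mm wide along y, 28 mm high. At the start bar and lugs stand 0.5 to 1.1 rad clockwise, from above, of the slots. With bar and slots in line to about 0.08 rad the lid lifts straight out.
- valve (a joint): Angle of the valve lever, rad. 0: at its stop, leaning 0.5 rad towards the block's -x side (the robot's side): shut. 0.5: upright: vent. 1.0: at its other stop, leaning 0.5 rad towards +x: pressure, near which it starts (0.85 to 1.0). Light friction (0.1 N m); it stays where it is left.
- valve_grip (a point): Point on the lever's black grip, 58 mm from the hinge axis. The grip is 12 mm wide along the block's y, 14 mm deep, and reaches from 41 to 71 mm from the axis; below it is an 8 mm steel rod. Can be pinched from above across the block's y and carried along its arc.
- valve_hinge (a point): Point on the lever's hinge axis, 22 mm above the bench, in the middle of the fixed grey valve block (50 mm along x, 56 along y, 24 high; a dial plate with three ticks stands on it 24 to 27 mm out on the +y side, up to 50 mm high). Its axes are the block's: z up, y along the hinge axis; the lever swings in x and z.
- mat: Fixed cork mat 190 mm square, 4 mm thick, for the lid. Origin: centre of its underside, so its top is 4 mm above the origin.
- tray: Fixed open wooden tray 270 mm (x) by 130 mm (y), 15 mm high, walls and floor 5 mm. Origin: centre of its underside, so the inner floor is 5 mm above the origin.
- watch1: Round steel watch head without strap, white dial and glass up, 36 mm across, 14 mm high, 60 g, with a tiny crown (2 mm, seen only). Origin: centre of its back (underside), z up through the glass. Lies flat on the chamber floor under the lid; two to four of the four watches are there in any run. Fragile: do not squeeze with more than about 10 N on a finger.
- watch2: Round steel watch head without strap, white dial and glass up, 36 mm across, 14 mm high, 60 g, with a tiny crown (2 mm, seen only). Origin: centre of its back (underside), z up through the glass. Lies flat on the chamber floor under the lid; two to four of the four watches are there in any run. Fragile: do not squeeze with more than about 10 N on a finger.
- watch3: Round steel watch head without strap, white dial and glass up, 36 mm across, 14 mm high, 60 g, with a tiny crown (2 mm, seen only). Origin: centre of its back (underside), z up through the glass. Lies flat on the chamber floor under the lid; two to four of the four watches are there in any run. Fragile: do not squeeze with more than about 10 N on a finger.
- watch4: Round steel watch head without strap, white dial and glass up, 36 mm across, 14 mm high, 60 g, with a tiny crown (2 mm, seen only). Origin: centre of its back (underside), z up through the glass. Lies flat on the chamber floor under the lid; two to four of the four watches are there in any run. Fragile: do not squeeze with more than about 10 N on a finger.
- driver_stand: Bystander, loose, not to be moved: a dark wooden block 75 mm square and 45 mm high with four small screwdrivers standing in it, 105 mm tall in all. Origin: centre of its underside.
- loupe: Bystander, loose, not to be moved: a small black cone-shaped eyeglass, 38 mm wide, 34 mm high. Origin: centre of its underside.
- oil: Bystander, loose, not to be moved: a small capped jar, 36 mm wide, 70 mm high. Origin: centre of its underside.
Mind the look-alikes: they are no part of the job. What is shaped like the part that bears valve but blue is not meant.

How it is judged:
By the outcome, as a careful person would: the job done as asked, in the order asked, and still so for the second after the job is handed in, with the robot touching nothing.
Of watch1, watch2, watch3, watch4 only 2 to 4 are there at a start; the rules pass over those that are not, and their reading is None.
At some moment in a run one of watch1, watch2, watch3, watch4 may be knocked a few centimetres aside while the robot is not near it.
It also fails if it takes over 210 s, if anything falls off the work surface, if the arm or the gripper's body presses on something with over 40 N, if the wrist force passes 120 N, or if a joint passes its speed limit or range.

## Working session

There is one attempt and no reset: what is moved stays moved. The work goes in short steps, each a Python script; the robot and the scene stay as the last script left them, time stands still between calls to the robot, and variables do not carry over. Pictures are saved under pics/ and viewed, and the job is handed in when it is done.

```bash
ls; mkdir -p pics; python3 - <<'E'
from workcell import bot, viewer
import cv2, numpy as np
print(bot.read_state())
for n in ("scene","top","wrist"):
    im,d=viewer.snapshot(n); cv2.imwrite(f"pics/{n}0.png",im); np.save(f"pics/{n}0.npy",d)
    print(n,{k:np.round(v,4).tolist() if hasattr(v,'__len__') and not isinstance(v,str) else v for k,v in viewer.camera_model(n).items()})
E
```

```text
pics
{'time': 0.0, 'joint_positions': array([ 1.51909554e+00,  3.59343145e-01,  1.10801832e-02, -3.35386451e-04,
       -1.22407104e+00, -2.88088260e-01]), 'joint_velocities': array([ 0.00046987,  0.00061758, -0.00054278,  0.00056607,  0.00178817,
       -0.00052686]), 'tau': array([ 7.02877533e-04, -5.82715344e+01,  2.93062645e+01,  6.99704692e+00,
        6.97860582e-03, -1.33429407e-04]), 'position': array([0.22484586, 0.63595394, 0.2256629 ]), 'tool_rot': array([ 3.09478996e+00, -5.31087711e-01, -2.06957533e-04]), 'force': array([-0.27091183,  0.15048459, -0.8156159 ]), 'torque': array([-0.0055763 ,  0.01922544,  0.02963446]), 'opening': 0.08757673100260008}
scene {'K': [[494.6987, 0.0, 326.4527], [0.0, 494.6987, 230.3781], [0.0, 0.0, 1.0]], 'cam_to_world': [[0.2902, 0.6076, -0.7394, 1.2497], [0.9569, -0.1741, 0.2326, -0.2305], [0.0126, -0.775, -0.6319, 0.7122], [0.0, 0.0, 0.0, 1.0]]}
top {'K': [[610.3074, 0.0, 318.4795], [0.0, 610.3074, 236.3605], [0.0, 0.0, 1.0]], 'cam_to_world': [[0.0084, -0.9741, 0.2258, 0.3141], [-1.0, -0.0076, 0.0046, 0.0062], [-0.0028, -0.2259, -0.9742, 1.2011], [0.0, 0.0, 0.0, 1.0]]}
wrist {'K': [[392.3201, 0.0, 320.4037], [0.0, 392.3201, 235.4529], [0.0, 0.0, 1.0]], 'hand_eye': [[0.0004, -0.9596, -0.2812, 0.0759], [1.0, 0.0005, -0.0003, -0.0005], [0.0004, -0.2812, 0.9596, -0.1587], [0.0, 0.0, 0.0, 1.0]]}
```

View pics/scene0.png

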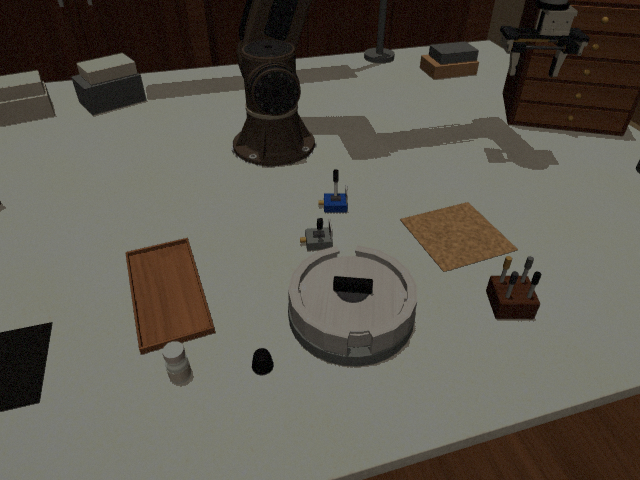

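View pics/top0.png

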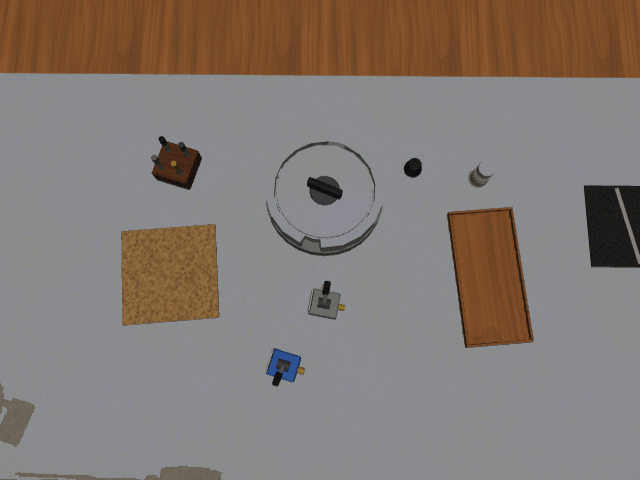

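View pics/wrist0.png

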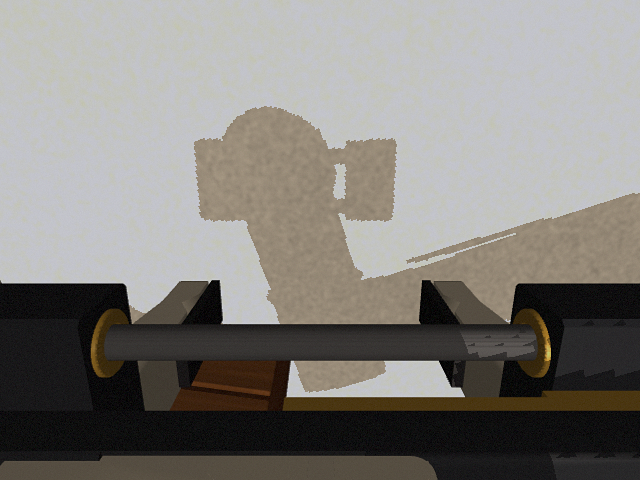

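```bash
cat > h.py <<'E'
from workcell import bot, viewer
import cv2, numpy as np
from scipy.spatial.transform import Rotation as R
def ray(name,uv,z,T=None):
    m=viewer.camera_model(name); T=m["cam_to_world"] if T is None else T
    uv=np.atleast_2d(np.asarray(uv,float)); d=np.linalg.solve(m["K"],np.c_[uv,np.ones(len(uv))].T)
    d=(T[:3,:3]@d).T; o=T[:3,3]
    return o+d*((z-o[2])/d[:,2])[:,None]
def proj(name,P,T=None):
    m=viewer.camera_model(name); T=m["cam_to_world"] if T is None else T
    P=np.atleast_2d(P); c=(P-T[:3,3])@T[:3,:3]; q=c@m["K"].T
    return q[:,:2]/q[:,2:]
def wristT():
    s=bot.read_state(); T=np.eye(4); T[:3,:3]=R.from_rotvec(s["tool_rot"]).as_matrix(); T[:3,3]=s["position"]
    return T@viewer.camera_model("wrist")["hand_eye"]
def cloud(name,d,T=None):
    m=viewer.camera_model(name); T=m["cam_to_world"] if T is None else T
    v,u=np.indices(d.shape); K=m["K"]
    c=np.stack([(u-K[0,2])/K[0,0]*d,(v-K[1,2])/K[1,1]*d,d],-1)
    return c@T[:3,:3].T+T[:3,3]
def down(yaw):  # tool z down, tool y (jaw axis) at world angle yaw
    y=np.array([np.cos(yaw),np.sin(yaw),0]); z=np.array([0,0,-1.]); x=np.cross(y,z)
    return R.from_matrix(np.c_[x,y,z]).as_rotvec()
def crop(im,x0,y0,x1,y1,s,f): cv2.imwrite(f,cv2.resize(im[y0:y1,x0:x1],None,fx=s,fy=s,interpolation=cv2.INTER_CUBIC))
E
python3 - <<'E'
from h import *
a=cv2.imread("pics/top0.png"); b=cv2.imread("pics/scene0.png")
crop(a,250,130,400,330,3.9,"pics/c1.png" if 0 else "pics/c1.png"); crop(cv2.convertScaleAbs(b,alpha=1.3),280,160,430,360,3,"pics/c2.png")
d=np.load("pics/top0.npy"); P=cloud("top",d)
z=P[...,2]
vis=np.clip(z/0.12*255,0,255).astype(np.uint8); cv2.imwrite("pics/c3.png",cv2.applyColorMap(cv2.resize(vis[130:330,250:400],None,fx=3,fy=3,interpolation=0),cv2.COLORMAP_JET))
for p in [(324,220),(200,270),(490,280),(324,188)]: print(p,P[p[1],p[0]])
E
```

```text
(324, 220) [0.61064179 0.00120051 0.0620921 ]
(200, 270) [0.52099784 0.24677692 0.00477622]
(490, 280) [ 0.5059455  -0.32888087  0.00209255]
(324, 188) [0.66429537 0.00174975 0.09633309]
```

View pics/c1.png

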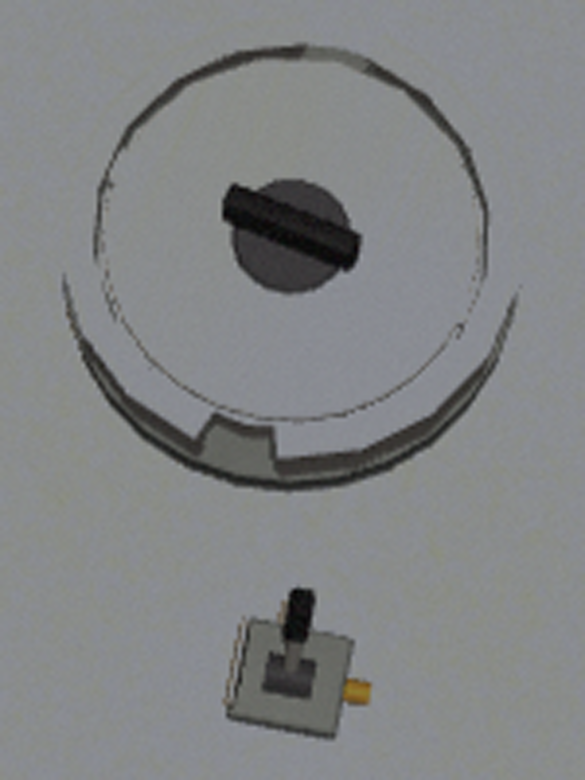

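View pics/c2.png

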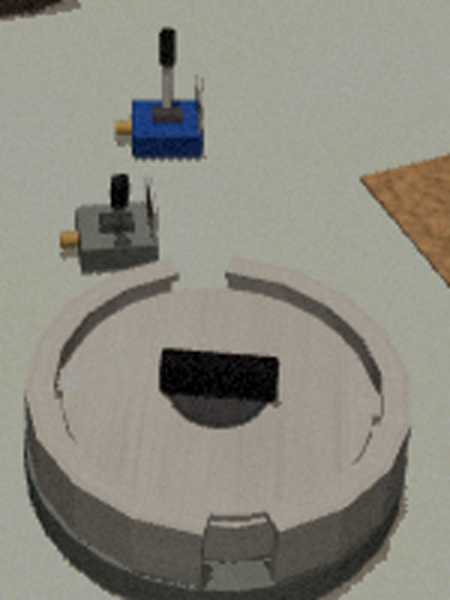

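View pics/c3.png

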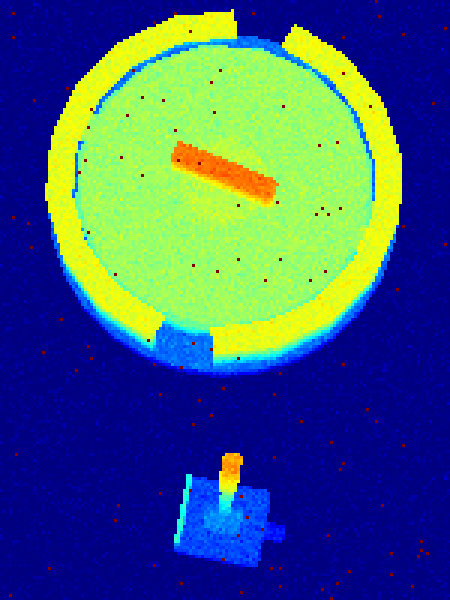

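```bash
cat > meas.py <<'E'
from h import *
from scipy.optimize import least_squares
def med(name,n=4):
    ims=[viewer.snapshot(name) for _ in range(n)]
    return ims[0][0],np.median([i[1] for i in ims],0)
def main(im,d):
    P=cloud("top",d).reshape(-1,3); hsv=cv2.cvtColor(im,cv2.COLOR_BGR2HSV).reshape(-1,3)
    z=P[:,2]; c0=np.array([0.66,0.0])
    rr=np.hypot(*(P[:,:2]-c0).T)
    m=(abs(z-.073)<.0045)&(rr<.14)&(rr>.08)
    F=P[m]
    # circle: outer & inner edges robustly: per-angle min/max, iterate centre
    c=c0.copy()
    for _ in range(8):
        th=np.arctan2(F[:,1]-c[1],F[:,0]-c[0]); r=np.hypot(F[:,0]-c[0],F[:,1]-c[1])
        b=np.round(np.degrees(th)/4).astype(int); E=[]
        for k in range(-45,45):
            s=np.where(b==k)[0]
            if len(s)>8: E.append((F[s[np.argmax(r[s])],:2]+F[s[np.argmin(r[s])],:2])/2)
        E=np.array(E)
        s=least_squares(lambda p:np.hypot(E[:,0]-p[0],E[:,1]-p[1])-p[2],[*c,.105],loss="soft_l1",f_scale=.002); c=s.x[:2]
    print("pot c",c,"r",s.x[2],"flange z",np.median(F[:,2]))
    th=np.degrees(np.arctan2(F[:,1]-c[1],F[:,0]-c[0])); h,_=np.histogram(th,np.arange(-180,181,1))
    r=np.hypot(F[:,0]-c[0],F[:,1]-c[1]); 
    low=np.where(h<5)[0]-180+.5; print("gap deg",low)
    m=(z>.082)&(z<.105)&(np.hypot(*(P[:,:2]-c).T)<.06); B=P[m]
    rect=cv2.minAreaRect((B[:,:2]*1000).astype(np.float32)); q=np.cov(B[:,:2].T); w,v=np.linalg.eigh(q); a=v[:,1]
    print("bar",rect,"n",m.sum(),"mean",B.mean(0),"ang",np.degrees(np.arctan2(a[1],a[0])), "medz",np.median(B[:,2]))
    L=P[(np.hypot(*(P[:,:2]-c).T)<.085)&(abs(z-.064)<.006)]; print("lid z",np.median(L[:,2]))
    return c
if __name__=="__main__":
    im,d=med("top"); np.save("pics/d1.npy",d); cv2.imwrite("pics/t1.png",im)
    c=main(im,d)
    P=cloud("top",d); z=P[...,2]
    v0=ray("top",(324,303),.024)[0]; print("v0",v0)
    near=np.hypot(P[...,0]-v0[0],P[...,1]-v0[1])<.07
    m=near&(abs(z-.024)<.005); Q=P[m]
    m2=cv2.morphologyEx(m.astype(np.uint8),cv2.MORPH_OPEN,np.ones((3,3))).astype(bool)
    Q=P[m2]; print("block",cv2.minAreaRect((Q[:,:2]*1000).astype(np.float32)),np.median(Q[:,2]))
    m=near&(z>.055); Q=P[m]; print("grip",Q.mean(0),Q.min(0),Q.max(0),len(Q))
    m=near&(z>.035)&(z<.052); Q=P[m]; print("mid",np.round(Q,3).tolist())
    hsv=cv2.cvtColor(im,cv2.COLOR_BGR2HSV)
    for nm,(x0,y0,x1,y1),zz in [("mat",(100,205,240,345),.004),("tray",(430,195,550,360),.015)]:
        mk=np.zeros(z.shape,np.uint8); s=hsv[y0:y1,x0:x1]; mk[y0:y1,x0:x1]=((s[...,1]>70)&(s[...,0]<30))
        cs,_=cv2.findContours(cv2.morphologyEx(mk,cv2.MORPH_OPEN,np.ones((3,3))),0,2); k=max(cs,key=cv2.contourArea)
        W=ray("top",k[:,0]+0.0,zz); print(nm,cv2.minAreaRect((W[:,:2]*1000).astype(np.float32)))
        W=P[(mk>0)]; print("  z pct",np.percentile(W[:,2],[5,50,95]))
E
python3 meas.py
```

```text
pot c [0.66977676 0.00116179] r 0.10599727944335076 flange z 0.07277774569535356
gap deg [-55.5 -22.5 -21.5 -20.5 -19.5 -18.5 -17.5 -16.5 -15.5 -14.5 -13.5 -12.5
 -11.5 -10.5  -9.5  -8.5  -7.5  -6.5  -5.5  -4.5  66.5 158.5 159.5 160.5
 161.5 162.5 163.5 164.5 165.5 166.5 167.5 168.5 169.5 170.5 171.5 172.5
 173.5 174.5 175.5 176.5]
bar ((669.7467041015625, 0.9790763854980469), (69.41419982910156, 14.627559661865234), 66.53726959228516) n 293 mean [0.66843777 0.00117278 0.09055556] ang 67.03559520041131 medz 0.09121666970935483
lid z 0.06393205371746746
v0 [ 4.55015968e-01 -2.27414034e-05  2.40000000e-02]
block ((454.7205810546875, -1.4215030670166016), (51.93101119995117, 49.930912017822266), 79.4489517211914) 0.0236781313221206
grip [ 0.47695311 -0.00405801  0.09093735] [ 0.46611025 -0.06837717  0.05539442] [0.48901728 0.0193419  0.63359352] 93
mid [[0.48, 0.023, 0.049], [0.48, 0.021, 0.05], [0.478, 0.023, 0.049], [0.478, 0.021, 0.049], [0.476, 0.023, 0.05], [0.477, 0.021, 0.049], [0.475, 0.023, 0.05], [0.475, 0.021, 0.045], [0.473, 0.023, 0.05], [0.474, 0.021, 0.038], [0.471, 0.025
[... 988 characters left out ...]
[0.452, 0.027, 0.05], [0.453, 0.025, 0.036], [0.45, 0.028, 0.05], [0.45, 0.027, 0.049], [0.451, 0.025, 0.038], [0.448, 0.028, 0.051], [0.448, 0.027, 0.05], [0.446, 0.028, 0.048], [0.446, 0.027, 0.047], [0.444, 0.028, 0.05], [0.445, 0.027, 0.039], [0.442, 0.03, 0.051], [0.442, 0.028, 0.052], [0.441, 0.03, 0.048], [0.44, 0.028, 0.049], [0.438, 0.03, 0.05], [0.439, 0.028, 0.048], [0.438, 0.029, 0.036]]
mat ((513.96728515625, 307.64971923828125), (188.68194580078125, 188.67904663085938), 4.987842082977295)
  z pct [0.00133124 0.00346427 0.00556112]
tray ((513.6995239257812, -323.29669189453125), (269.424072265625, 132.87542724609375), 5.239053249359131)
  z pct [0.00306025 0.00532104 0.01493698]
```

```bash
cat >> h.py <<'E'
VY=np.radians(-10.5); VH=np.array([.4551,.0005,.022]); POT=np.array([.6698,.0012]); SLOT=np.radians(-13.0)
MAT=np.array([.5140,.3076]); TRAY=np.array([.5137,-.3233])
ex=np.array([np.cos(VY),np.sin(VY),0]); ey=np.array([-np.sin(VY),np.cos(VY),0]); ez=np.array([0,0,1.])
def lev(phi,tilt=None,r=.058,sgn=1):
    l=np.sin(phi)*ex+np.cos(phi)*ez; t=phi if tilt is None else tilt
    z=-(np.sin(t)*ex+np.cos(t)*ez); y=sgn*ey; x=np.cross(y,z)
    return VH+l*r+z*.019, R.from_matrix(np.c_[x,y,z]).as_rotvec()
def leverangle():
    d=np.median([viewer.snapshot("top")[1] for _ in range(3)],0)
    Q=cloud("top",d).reshape(-1,3)-VH; u=Q@ex; v=Q@ey; w=Q[:,2]
    m=(abs(v)<.012)&(abs(u)<.06)&(w>.03)&(w<.085)
    return u[m],v[m],w[m]
E
python3 - <<'E'
from h import *
u,v,w=leverangle(); r=np.hypot(u,w); g=r>.041
print(len(u),"ang med",np.median(np.arctan2(u,w)[g]),"rod",np.median(np.arctan2(u,w)[(r<.04)]),"v",np.median(v),"rmax",np.percentile(r,98))
print(np.c_[u,v,w][g][::4].round(3).tolist())
for s in (1,-1):
  for ph,t in [(.4,.4),(.4,0),(0,0),(-.5,-.5),(-.5,0),(-.5,-.25),(-.55,-.2)]:
    p,o=lev(ph,t,sgn=s); q=bot.inverse_kinematics(p,o); print(s,ph,t,p.round(3),None if q is None else np.round(q,2))
bang=np.radians(67)
for z in (.074,.16,.25):
  for k in range(0,200,20):
    a=np.radians(67+90-k)
    out=[]
    for s in (0,np.pi,-np.pi):
      q=bot.inverse_kinematics([*POT,z],down(a+s)); out.append(None if q is None else round(q[5],2))
    print(z,k,out)
E
```

```text
95 ang med 0.34792744566349126 rod 0.3523148703074829 v -8.729032929469441e-06 rmax 0.0728590662246696
[[0.033, 0.004, 0.063], [0.035, -0.003, 0.062], [0.032, 0.0, 0.061], [0.029, 0.005, 0.062], [0.03, -0.002, 0.065], [0.027, 0.003, 0.067], [0.029, -0.004, 0.063], [0.026, 0.001, 0.066], [0.023, 0.004, 0.064], [0.025, -0.003, 0.066], [0.022, 0.002, 0.064], [0.023, -0.005, 0.063], [0.021, 0.0, 0.061], [0.019, 0.005, 0.056], [0.02, -0.002, 0.059], [0.018, 0.003, 0.053], [0.019, -0.004, 0.056], [0.016, 0.001, 0.052], [0.014, 0.004, 0.049], [0.015, -0.003, 0.051], [0.013, 0.0, 0.047], [0.012, 0.0, 0.043]]
1 0.4 0.4 [ 0.47  -0.002  0.058] [ 0.26  0.45 -0.28 -0.18 -1.21 -1.92]
1 0.4 0 [ 0.477 -0.004  0.056] [ 0.41  0.22 -0.63 -0.   -0.71 -2.16]
1 0 0 [0.455 0.    0.061] [ 0.44  0.18 -0.68 -0.   -0.71 -2.19]
1 -0.5 -0.5 [0.437 0.004 0.056] None
1 -0.5 0 [0.428 0.006 0.054] [ 0.48  0.15 -0.74 -0.   -0.68 -2.23]
1 -0.5 -0.25 [0.432 0.005 0.054] None
1 -0.55 -0.2 [0.429 0.005 0.053] None
-1 0.4 0.4 [ 0.47  -0.002  0.058] [ 0.26  0.45 -0.28 -0.18 -1.21  1.22]
-1 0.4 0 [ 0.477 -0.004  0.056] [ 0.
[... 1464 characters left out ...]
64(-0.34)]
0.16 180 [np.float64(2.45), np.float64(-0.69), np.float64(-0.69)]
0.25 0 [np.float64(-0.69), np.float64(2.45), np.float64(2.45)]
0.25 20 [np.float64(-1.04), np.float64(2.1), np.float64(2.1)]
0.25 40 [np.float64(-1.39), np.float64(1.75), np.float64(1.75)]
0.25 60 [np.float64(-1.74), np.float64(1.4), np.float64(1.4)]
0.25 80 [np.float64(-2.09), np.float64(1.05), np.float64(1.05)]
0.25 100 [np.float64(-2.44), np.float64(0.7), np.float64(0.7)]
0.25 120 [np.float64(-2.79), np.float64(0.35), np.float64(0.35)]
0.25 140 [None, np.float64(0.0), np.float64(0.0)]
0.25 160 [np.float64(2.8), np.float64(-0.34), np.float64(-0.34)]
0.25 180 [np.float64(2.45), np.float64(-0.69), np.float64(-0.69)]
```

```bash
python3 - <<'E'
from h import *
p,o=lev(.40,0,sgn=-1)
bot.set_gripper(.04,10)
bot.reach(p+[0,0,.13],o)
bot.move_l(p+[0,0,.03],.15); bot.move_l(p,.06)
print("f",bot.read_state()["force"].round(2))
bot.set_gripper(0.0,10); print("open",bot.read_state()["opening"])
for ph in np.linspace(.4,0,9)[1:]:
    bot.move_l(lev(ph,0,sgn=-1)[0],.06)
s=bot.read_state(); print("f",s["force"].round(2),s["position"],s["time"])
bot.set_gripper(.04)
bot.move_l(s["position"]+[0,0,.12],.15)
print(bot.read_state()["time"])
u,v,w=leverangle(); r=np.hypot(u,w); g=r>.041
print("ang",np.median(np.arctan2(u,w)[g]),np.median(np.arctan2(u,w)[(r<.04)]),len(u))
im,_=viewer.snapshot("scene"); crop(im,260,150,440,370,2.6,"pics/s2.png")
E
```

```text
f [-0.12 -0.48  0.27]
open 0.011900891685021906
f [3.   3.99 3.65] [0.4566713  0.00123807 0.06196545] 7.9417
9.6
ang nan nan 0
  return _methods._mean(a, axis=axis, dtype=dtype,
  ret = ret.dtype.type(ret / rcount)
```

View pics/s2.png

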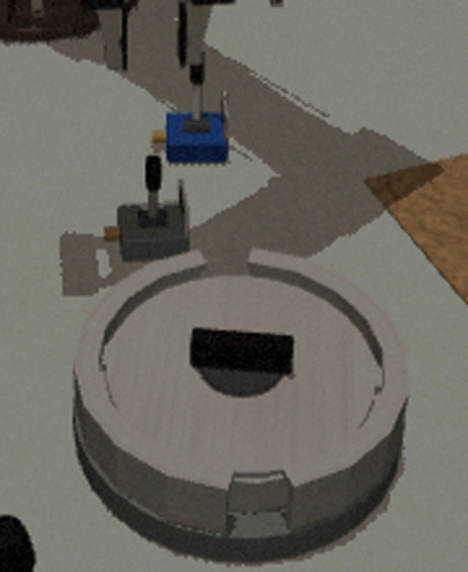

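```bash
python3 - <<'E'
from h import *
bot.reach([*POT,.30],down(np.radians(67+90-180)))
print(bot.read_state()["time"])
for n in ("top","scene"):
    d=np.median([viewer.snapshot(n)[1] for _ in range(3)],0)
    Q=cloud(n,d).reshape(-1,3)-VH; u=Q@ex; v=Q@ey; w=Q[:,2]
    m=(abs(v)<.012)&(abs(u)<.06)&(w>.015)&(w<.085); r=np.hypot(u,w)
    for lo,hi in((.018,.04),(.042,.06),(.06,.075)):
        k=m&(r>lo)&(r<hi); print(n,lo,k.sum(),np.percentile(np.arctan2(u,w)[k],[10,50,90]).round(3) if k.any() else None,(np.percentile(u[k],[5,50,95])*1000).round(1) if k.any() else None)
from meas import main,med
im,d=med("top"); cv2.imwrite("pics/t3.png",im); main(im,d)
T=wristT(); im,d=viewer.snapshot("wrist"); cv2.imwrite("pics/w3.png",im); np.save("pics/w3.npy",d); np.save("pics/w3T.npy",T)
E
```

```text
11.1417
top 0.018 5 [-0.097 -0.05  -0.033] [-2.  -1.3 -0.8]
top 0.042 11 [-0.048 -0.028 -0.005] [-2.5 -1.5  0.2]
top 0.06 54 [-0.003  0.074  0.157] [-0.7  5.2 12. ]
scene 0.018 28 [0.117 0.154 0.23 ] [2.6 4.5 6.2]
scene 0.042 31 [0.167 0.2   0.221] [ 8.1  9.9 11.8]
scene 0.06 48 [0.063 0.158 0.198] [ 2.7 10.6 13.5]
pot c [0.66994227 0.00126835] r 0.10610026071271594 flange z 0.07279397496396078
gap deg [-22.5 -21.5 -20.5 -19.5 -18.5 -17.5 -16.5 -15.5 -14.5 -13.5 -12.5 -11.5
 -10.5  -9.5  -8.5  -7.5  -6.5  -5.5  -4.5  -3.5  -2.5  -1.5  -0.5   0.5
   1.5   2.5   3.5   4.5   5.5   6.5   7.5   8.5   9.5  10.5  11.5  12.5
  13.5  14.5  15.5  16.5  17.5  18.5  19.5  20.5  21.5  22.5  23.5  24.5
  25.5  26.5  27.5  28.5  29.5  30.5  31.5  32.5  33.5  34.5  35.5  36.5
  37.5  38.5  39.5  40.5  41.5  43.5  44.5  45.5  46.5  47.5  48.5  49.5
  50.5  51.5  52.5  53.5  54.5  55.5  56.5  57.5  58.5  59.5  60.5  61.5
  62.5  63.5  64.5  65.5  66.5  67.5 158.5 159.5 160.5 161.5 162.5 163.5
 164.5 165.5 166.5 167.5 168.5 169.5 170.5 171.5 172.5 173.5 174.5 175.5
 176.5]
bar ((668.8690185546875, 0.7255897521972656), (68.0909423828125, 13.804182052612305), 68.51319122314453) n 133 mean [ 0.66130189 -0.01368269  0.0897829 ] ang 73.61064845126324 medz 0.09079952406666214
lid z 0.06388681641828364
```

View pics/w3.png

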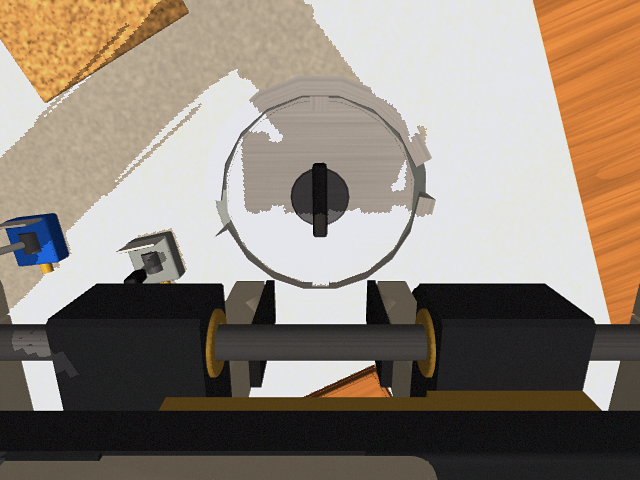

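View pics/t3.png

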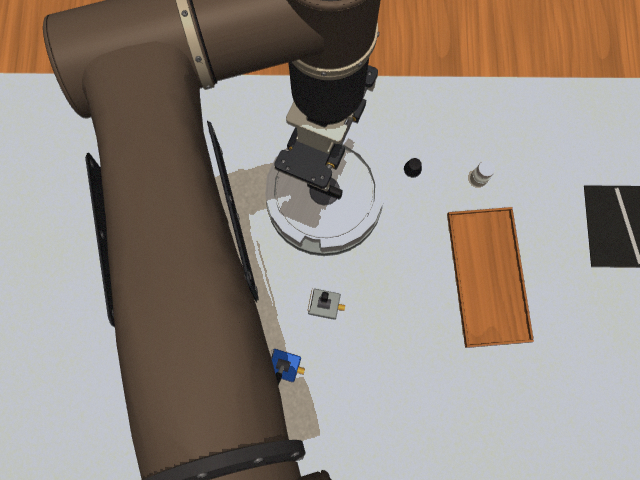

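```bash
cat >> h.py <<'E'
def levermeas():
    out=[]
    for n,s in (("top",-1),("scene",1)):
        d=np.median([viewer.snapshot(n)[1] for _ in range(3)],0)
        Q=cloud(n,d).reshape(-1,3)-VH; u=Q@ex; v=Q@ey; w=Q[:,2]
        m=(abs(v)<.012)&(abs(u)<.06)&(w>.01)&(w<.085); r=np.hypot(u,w)
        for lo,hi,h in((.02,.038,.004),(.043,.06,.007)):
            k=m&(r>lo)&(r<hi)
            out.append((n,lo,int(k.sum()),round(float(np.median((np.arctan2(u,w)-s*np.arcsin(h/r))[k])),3) if k.any() else None))
    return out
E
python3 - <<'E'
from h import *
p,o=lev(.06,0,sgn=-1)
bot.reach(p+[0,0,.10],o); bot.move_l(p,.12)
print("pre",bot.read_state()["position"]-p)
bot.set_gripper(0.0,10)
for ph in (.02,-.04,-.075): bot.move_l(lev(ph,0,sgn=-1)[0],.06)
bot.hold(.3)
s=bot.read_state(); print("u",(s["position"]-VH)@ex,s["force"].round(1))
bot.set_gripper(.04)
bot.move_l(s["position"]+[0,0,.10],.15)
bot.reach([*POT,.20],down(np.radians(67+90-180)))
print(levermeas(),bot.read_state()["time"])
T=wristT(); im,d=viewer.snapshot("wrist"); cv2.imwrite("pics/w4.png",im); np.save("pics/w4.npy",d); np.save("pics/w4T.npy",T)
P=cloud("wrist",d,T); z=P[...,2]
m=(z>.082)&(z<.1)&(np.hypot(P[...,0]-POT[0],P[...,1]-POT[1])<.06); B=P[m]
w,v=np.linalg.eigh(np.cov(B[:,:2].T)); print(m.sum(),B.mean(0),np.degrees(np.arctan2(*v[::-1,1])),cv2.minAreaRect((B[:,:2]*1000).astype(np.float32)))
E
```

```text
pre [0.00051699 0.00014298 0.00047522]
u -0.00309832290223436 [3.1 5.6 0.9]
[('top', 0.02, 0, None), ('top', 0.043, 4, -0.003), ('scene', 0.02, 27, -0.051), ('scene', 0.043, 36, -0.034)] 18.8083
1893 [0.67064437 0.00552464 0.09201189] 67.48580740696833 ((669.75341796875, 3.855541229248047), (69.42628479003906, 13.943893432617188), 67.41638946533203)h.py:45: RuntimeWarning: invalid value encountered in arcsin
  out.append((n,lo,int(k.sum()),round(float(np.median((np.arctan2(u,w)-s*np.arcsin(h/r))[k])),3) if k.any() else None))
```

View pics/w4.png

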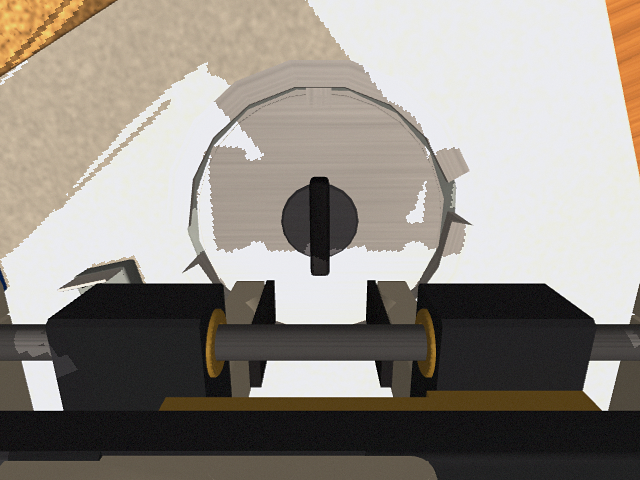

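```bash
python3 - <<'E'
from h import *
B=np.array([.6700,.0016]); a0=67.4
s=bot.read_state(); print("q",s["joint_positions"].round(2))
bot.set_gripper(.05,20)
bot.reach([*B,.13],down(np.radians(a0-90)))
bot.move_l([*B,.071],.08); print("f",bot.read_state()["force"].round(1))
bot.set_gripper(0,20); s=bot.read_state(); print("open",s["opening"],s["force"].round(1),s["torque"].round(2))
for k in (15,30,45,60,72,80.4):
    f=k/80.4; xy=B+(POT-B)*f
    bot.reach([*xy,.071],down(np.radians(a0-90-k)))
    s=bot.read_state(); print(k,s["force"].round(1),s["torque"].round(2),s["joint_positions"][5].round(2),s["time"])
E
```

```text
q [ 0.29  0.37 -0.04 -0.   -1.17  2.45]
f [ 0.  -0.2 -0.2]
open 0.013842439523223036 [-2.1  0.9  2.2] [0.09 0.35 0.04]
15 [-0.6  0.6 -0. ] [-0.1  -0.15 -0.19] 2.2 21.6333
30 [ 0.5 -0.8  0.7] [-0.08 -0.07 -0.22] 1.94 21.9917
45 [ 0.9 -0.2  1.3] [-0.07 -0.12 -0.27] 1.68 22.35
60 [-0.4 -0.5  1.9] [-0.   -0.02 -0.19] 1.42 22.7083
72 [ 0.7 -0.1  2.7] [ 0.   -0.03 -0.2 ] 1.21 23.025
80.4 [ 0.4 -0.7  1.8] [-0.04 -0.03 -0.22] 1.06 23.2917
```

```bash
python3 - <<'E'
from h import *
im,_=viewer.snapshot("scene"); crop(im,270,220,430,370,3.9,"pics/s5.png")
im,_=viewer.snapshot("wrist"); cv2.imwrite("pics/w5.png",im)
E
```

```text
(no output)
```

View pics/s5.png

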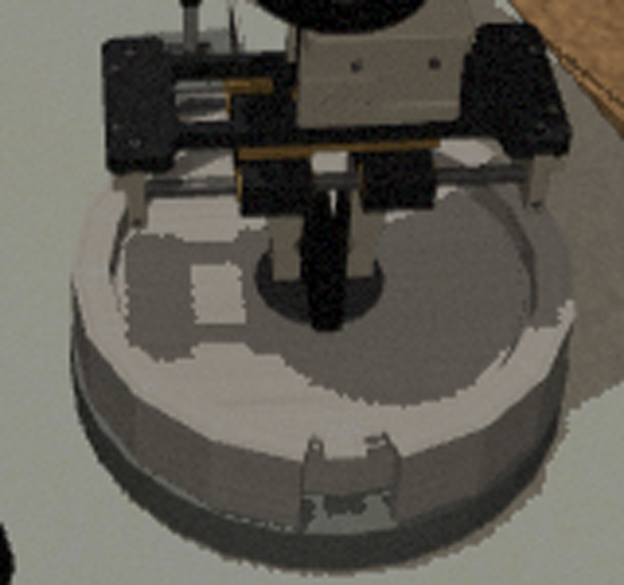

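View pics/w5.png

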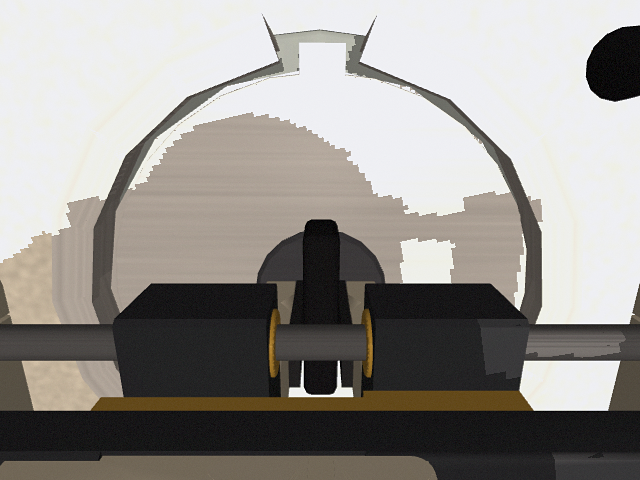

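```bash
python3 - <<'E'
from h import *
s=bot.read_state(); p=s["position"]; o=s["tool_rot"]
for z in (.077,.083,.09):
    bot.move_l([p[0],p[1],z],.03); f=bot.read_state()["force"]; print(z,f.round(1))
bot.move_l([p[0],p[1],.19],.12)
s=bot.read_state(); print(s["force"].round(1),s["opening"])
print("ik",bot.inverse_kinematics([*MAT,.19],o),bot.inverse_kinematics([*MAT,.024],o))
bot.move_l([*MAT,.19],.2)
bot.move_l([*MAT,.04],.12); bot.hold(.2)
print(bot.read_state()["force"].round(1))
for z in (.032,.027,.025,.024,.023,.022):
    bot.move_l([*MAT,z],.02); f=bot.read_state()["force"]; print(z,f.round(1))
    if f[2]>1.5: break
bot.set_gripper(.05)
bot.move_l([*MAT,.15],.12)
print(bot.read_state()["time"])
E
```

```text
0.077 [ 0.1 -0.5 -3.4]
0.083 [ 0.1  0.3 -3.6]
0.09 [-0.2 -0.3 -4.2]
[-0.3 -1.  -4.4] 0.01410375899197345
ik [ 8.65200945e-01  2.60878221e-01 -2.14070051e-01 -1.39767351e-05
 -1.09579683e+00  4.84838033e-01] [ 8.65200945e-01  4.36593438e-01 -3.92831392e-01 -1.84067909e-05
 -7.41320269e-01  4.84845217e-01]
[-0.3 -0.9 -3.7]
0.032 [ 0.5 -0.7 -4.9]
0.027 [ 0.8  0.3 -3.1]
0.025 [ 0.6 -0.5 -4.5]
0.024 [ 0.1  0.4 -3.6]
0.023 [ 0.1  0.3 -2.9]
0.022 [-4.2 -0.8  6.3]
32.9
```

```bash
python3 - <<'E'
from h import *
im,d=viewer.snapshot("top"); cv2.imwrite("pics/t6.png",im); crop(im,255,130,395,260,4.5,"pics/t6c.png")
P=cloud("top",d); np.save("pics/t6.npy",d)
im,d=viewer.snapshot("scene"); cv2.imwrite("pics/s6.png",im)
E
```

```text
(no output)
```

View pics/t6c.png

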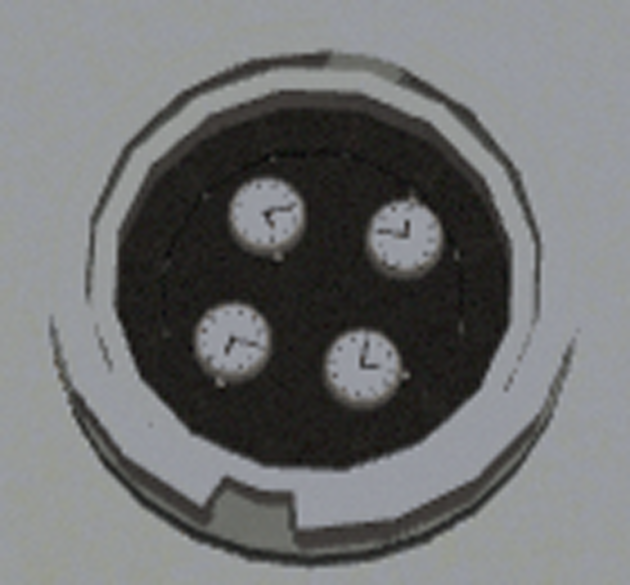

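View pics/s6.png

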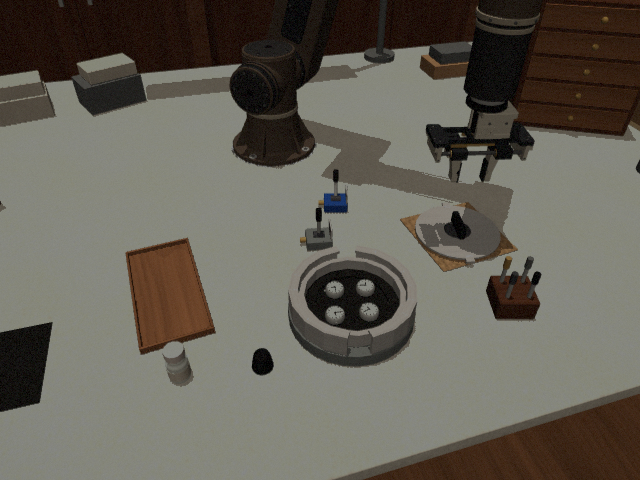

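View pics/t6.png

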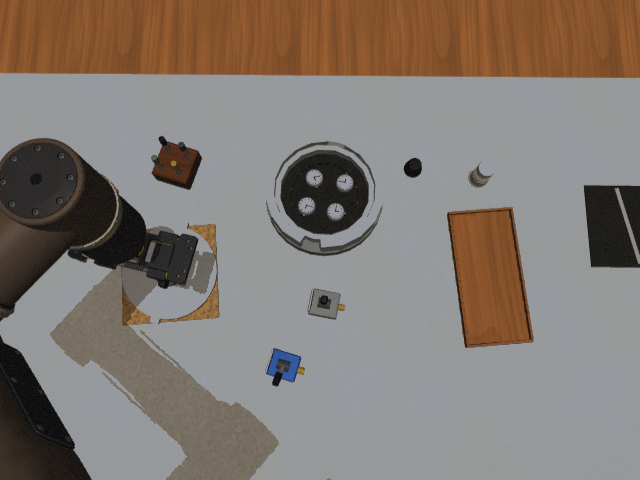

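```bash
cat >> h.py <<'E'
def watches(im):
    m=np.zeros(im.shape[:2],np.uint8); c=proj("top",[*POT,.044])[0]
    g=cv2.cvtColor(im,cv2.COLOR_BGR2GRAY); hole=np.zeros_like(m)
    th=np.linspace(0,2*np.pi,60); poly=proj("top",np.c_[POT[0]+.074*np.cos(th),POT[1]+.074*np.sin(th),np.full(60,.040)])
    cv2.fillPoly(hole,[poly.astype(np.int32)],255)
    m=((g>85)&(hole>0)).astype(np.uint8)
    m=cv2.morphologyEx(m,cv2.MORPH_CLOSE,np.ones((5,5)))
    cs,_=cv2.findContours(m,0,2); out=[]
    for k in cs:
        if cv2.contourArea(k)>100:
            (x,y),(w,h),a=cv2.minAreaRect(k); M=cv2.moments(k); out.append([M["m10"]/M["m00"],M["m01"]/M["m00"],cv2.contourArea(k)])
    out=np.array(out)
    if len(out)==0: return np.zeros((0,2)),out
    return ray("top",out[:,:2],.043)[:,:2],out
def plan(W,i,op=.048,ft=.021,fw=.012):
    """jaw yaw with greatest clearance to kerb/wall and other watches"""
    best=[]
    for a in np.radians(np.arange(-90,90,5)):
        y=np.array([np.cos(a),np.sin(a)]); x=np.array([-y[1],y[0]]); cl=1
        for s in (1,-1):
            pts=np.array([W[i]+s*y*l+x*q for l in np.linspace(op/2,op/2+ft,8) for q in np.linspace(-fw,fw,7)])
            cl=min(cl,(.085-np.hypot(*(pts-POT).T)).min())
            for j in range(len(W)):
                if j!=i: cl=min(cl,(np.hypot(*(pts-W[j]).T)-.0185).min())
        best.append((cl,a))
    return max(best)
E
python3 - <<'E'
from h import *
im=cv2.imread("pics/t6.png"); W,o=watches(im); print(o.round(1)); print(W.round(4),(W-POT).round(4))
P=cloud("top",np.load("pics/t6.npy"))
for k in o: print(P[int(k[1]),int(k[0])])
for i in range(len(W)):
    cl,a=plan(W,i); q=[bot.inverse_kinematics([*W[i],.037],down(a+s)) for s in (0,np.pi)]
    print(i,round(cl,4),np.degrees(a),[None if x is None else x.round(2) for x in q])
for t in (-.09,-.03,.03,.09):
    p=TRAY+t*np.array([np.cos(.0914),np.sin(.0914)]); 
    print(p,[None if (x:=bot.inverse_kinematics([*p,.012],down(np.radians(95.2)+s))) is None else x.round(2) for s in (0,np.pi)])
print("jar",ray("top",[(485,168)],.07),"loupe",ray("top",[(413,167)],.02))
E
```

```text
[[335.3 211.  184.5]
 [306.3 205.3 187.5]
 [344.6 182.  174. ]
 [313.8 177.1 178. ]]
[[ 0.634  -0.021 ]
 [ 0.6453  0.0362]
 [ 0.694  -0.0394]
 [ 0.7038  0.022 ]] [[-0.0358 -0.0222]
 [-0.0245  0.035 ]
 [ 0.0242 -0.0406]
 [ 0.034   0.0208]]
[ 0.63380988 -0.02037786  0.0439111 ]
[0.64470143 0.03668754 0.04713044]
[ 0.69365744 -0.0381198   0.04397737]
[0.70518024 0.02365683 0.03937049]
0 0.0084 -55.0 [array([ 0.27,  0.47, -0.3 ,  0.  , -0.81,  1.91]), array([ 0.27,  0.47, -0.3 ,  0.  , -0.81, -1.23])]
1 0.0111 29.999999999999996 [array([ 0.36,  0.48, -0.27, -0.  , -0.82, -2.98]), array([ 0.36,  0.48, -0.27,  0.  , -0.82,  0.17])]
2 0.0102 29.999999999999996 [array([ 0.22,  0.55, -0.15, -0.  , -0.87, -2.84]), array([ 0.22,  0.55, -0.15,  0.  , -0.87,  0.3 ])]
3 0.0092 -55.0 [array([ 0.31,  0.56, -0.13,  0.  , -0.88,  1.87]), array([ 0.31,  0.56, -0.13,  0.  , -0.88, -1.27])]
[ 0.42407567 -0.33151455] [array([-0.3 ,  0.38, -0.54,  0.  , -0.65, -1.18]), array([-0.3 ,  0.38, -0.54,  0.  , -0.65,  1.96])]
[ 0.48382522 -0.32603818] [array([-0.26,  0.43, -0.44,  0.  , -0.7 , -1.22]), array([-0.26,  0.43, -0.44,  0.  , -0.7 ,  1.92])]
[ 0.54357478 -0.32056182] [array([-0.22,  0.49, -0.33,  0.  , -0.75, -1.26]), array([-0.22,  0.49, -0.33,  0.  , -0.75,  1.89])]
[ 0.60332433 -0.31508545] [array([-0.2 ,  0.56, -0.21,  0.  , -0.81, -1.28]), array([-0.2 ,  0.56, -0.21,  0.  , -0.81,  1.86])]
jar [[ 0.7158305  -0.31229349  0.07      ]] loupe [[ 0.73464556 -0.17976935  0.02      ]]
```

```bash
cat >> h.py <<'E'
SL=[TRAY+t*np.array([np.cos(.0914),np.sin(.0914)]) for t in (-.09,-.03,.03,.09)]
TY=np.radians(95.2)
def nearest(p,a):
    q0=bot.read_state()["joint_positions"]; c=[]
    for s in (0,np.pi):
        q=bot.inverse_kinematics(p,down(a+s))
        if q is not None and abs(q[5])<2.9: c.append((abs(q-q0).max(),a+s))
    return down(min(c)[1])
def pick(w,a,t):
    bot.set_gripper(.048,5)
    bot.reach([*w,.15],nearest([*w,.037],a))
    bot.move_l([*w,.06],.15); bot.move_l([*w,.0368],.05)
    s=bot.read_state(); print("down",(s["position"]-[*w,.0368]).round(4),s["force"].round(1))
    bot.set_gripper(.040,5); bot.set_gripper(.030,5)
    s=bot.read_state(); print("grip",s["opening"],s["force"].round(1))
    bot.move_l([*w,.05],.04); bot.move_l([*w,.16],.15)
    print("lift",bot.read_state()["opening"])
    bot.reach([*t,.12],nearest([*t,.013],TY))
    print("at tray",bot.read_state()["opening"])
    bot.move_l([*t,.035],.12); bot.move_l([*t,.0135],.03)
    for z in (.0127,.012,.0113):
        bot.move_l([*t,z],.01); f=bot.read_state()["force"]
        print(z,f.round(1))
        if f[2]>1.: break
    bot.set_gripper(.048,5)
    bot.move_l([*t,.12],.12)
    print("t",bot.read_state()["time"])
E
python3 - <<'E'
from h import *
W,o=watches(viewer.snapshot("top")[0]); print(W.round(4))
i=np.argmin(W[:,0]); cl,a=plan(W,i); pick(W[i],a,SL[0])
im,d=viewer.snapshot("top"); cv2.imwrite("pics/t7.png",im); print(watches(im)[0].round(4))
im,d=viewer.snapshot("scene"); cv2.imwrite("pics/s7.png",im)
E
```

```text
[[ 0.6341 -0.021 ]
 [ 0.6453  0.0362]
 [ 0.6942 -0.0395]
 [ 0.7038  0.0219]]
down [-0.     -0.0001 -0.0002] [ 0.6 -0.2 -0.3]
grip 0.03573012910604623 [-0.2 -0.1  1.6]
lift 0.035809151305539175
at tray 0.03515886560047064
0.0127 [-0.2  0.4 -0.5]
0.012 [ 0.6 -0.2 -1. ]
0.0113 [0.3 1.3 3.3]
t 43.5167
[[ 0.645   0.0365]
 [ 0.6933 -0.0393]
 [ 0.703   0.0216]]
```

View pics/t7.png

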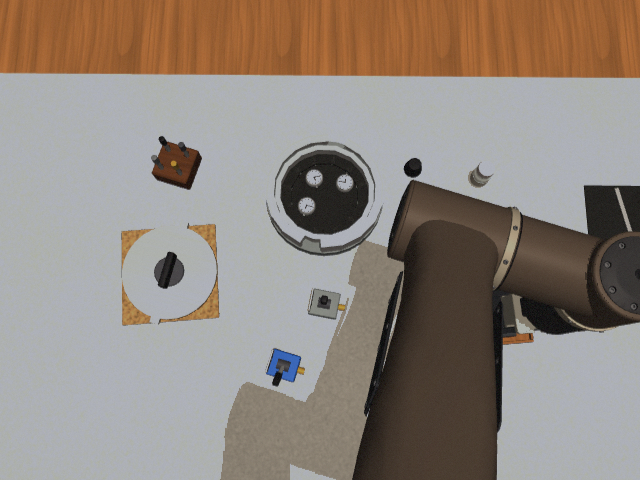

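View pics/s7.png

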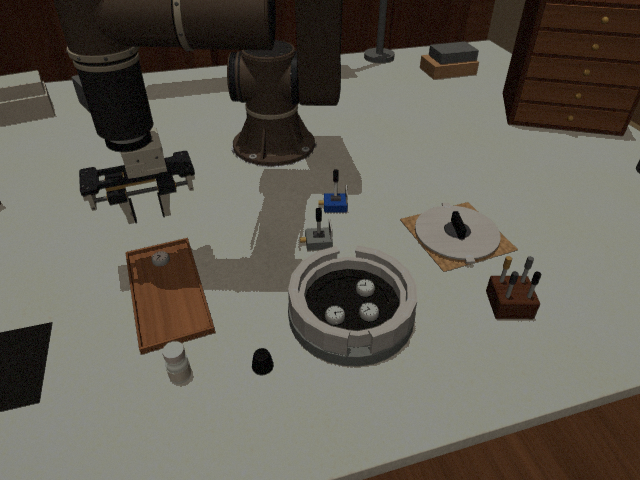

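```bash
python3 - <<'E'
from h import *
for n in (1,2,3):
    W,o=watches(viewer.snapshot("top")[0]); print(n,W.round(4).tolist())
    r=[plan(W,i) for i in range(len(W))]; i=int(np.argmin(W[:,0])); print("cl",r[i])
    if r[i][0]<.004: print("tight",r); break
    pick(W[i],r[i][1],SL[n])
    if not bot.read_state()["opening"]>.04: break
im,d=viewer.snapshot("top"); cv2.imwrite("pics/t8.png",im); print(watches(im)[0].round(4))
im,d=viewer.snapshot("scene"); cv2.imwrite("pics/s8.png",im)
E
```

```text
1 [[0.6452, 0.0364], [0.6932, -0.0393], [0.703, 0.0215]]
cl (np.float64(0.013932766369555497), np.float64(0.6108652381980153))
down [-0.      0.     -0.0002] [-0.2 -0.6 -0.3]
grip 0.03575032330063079 [-0.6 -0.9  0.1]
lift 0.03550825909146415
at tray 0.03570314157402905
0.0127 [-0.2 -0.5  0.1]
0.012 [ 0.1 -0.6 -0.6]
0.0113 [0.  0.6 4.1]
t 54.4083
2 [[0.6933, -0.0389], [0.703, 0.0215]]
cl (np.float64(0.011033706998574436), np.float64(0.5235987755982988))
down [ 0.     -0.     -0.0002] [0.6 0.3 0.6]
grip 0.03581190036603566 [-0.5  0.   0.4]
lift 0.03532091656360896
at tray 0.03561920706602225
0.0127 [ 0.  -0.1 -1. ]
0.012 [-0.2 -0.1  0.1]
0.0113 [-1.9  0.7  3.1]
t 64.8833
3 [[0.7029, 0.0216]]
cl (np.float64(0.01629588600800795), np.float64(-1.0471975511965976))
down [ 0.      0.     -0.0002] [-0.   0.3 -0.2]
grip 0.03565728334883632 [0.4 0.7 0.2]
lift 0.03533201286884788
at tray 0.035571622606064
0.0127 [ 0.1  0.3 -1.2]
0.012 [-0.5 -0.1 -0.7]
0.0113 [-1.4  0.8  3.2]
t 75.3417
[]
```

View pics/s8.png

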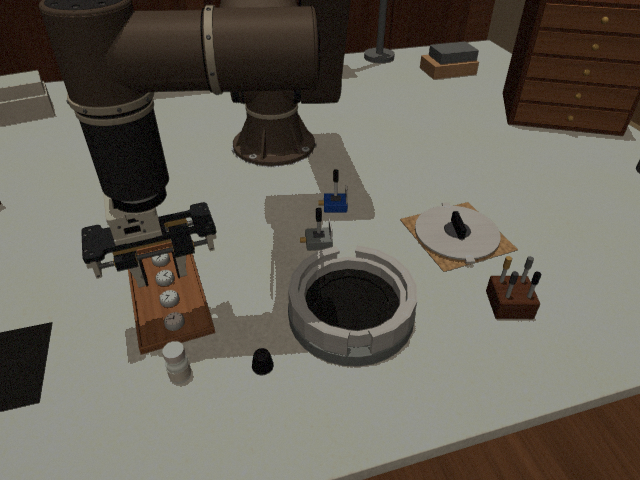

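```bash
python3 - <<'E'
from h import *
p,o=lev(0,0,sgn=-1)
bot.move_l(bot.read_state()["position"]+[0,0,.10],.2)
W=viewer.snapshot("top")[0]; print("pot",watches(W)[0])
bot.set_gripper(.04,10)
bot.reach(p+[0,0,.12],o); bot.move_l(p+[0,0,.03],.15); bot.move_l(p,.06)
bot.set_gripper(0.0,12); print(bot.read_state()["opening"])
for ph in (-.1,-.2,-.3,-.4,-.47,-.52,-.56,-.59):
    try: bot.move_l(lev(ph,0,sgn=-1)[0],.05)
    except bot.PlanningError as e: print("plan",ph,e); break
    s=bot.read_state(); print(ph,s["force"].round(1),round(float((s["position"]-VH)@ex),4))
bot.set_gripper(.04)
s=bot.read_state()
bot.move_l(s["position"]+[0,0,.12],.15)
bot.reach([.45,.35,.35],down(np.pi/2))
print(levermeas(),bot.read_state()["time"])
im,d=viewer.snapshot("top"); cv2.imwrite("pics/t9.png",im); 
im,d=viewer.snapshot("scene"); cv2.imwrite("pics/s9.png",im); crop(im,100,150,440,370,2.3,"pics/s9c.png")
E
```

```text
pot []
0.011307904410616146
-0.1 [ 1.7  5.  -0.6] -0.005
-0.2 [0.2 5.9 1.8] -0.0107
-0.3 [1.  5.5 1.6] -0.0164
-0.4 [1.1 6.6 2.8] -0.022
-0.47 [1.  5.7 3.4] -0.0257
-0.52 [1.9 5.6 3.9] -0.0282
-0.56 [1.6 6.1 3.1] -0.0301
-0.59 [3.7 2.3 7.5] -0.0306
[('top', 0.02, 11, -0.232), ('top', 0.043, 21, -0.241), ('scene', 0.02, 33, -0.537), ('scene', 0.043, 43, -0.516)] 87.4083h.py:45: RuntimeWarning: invalid value encountered in arcsin
  out.append((n,lo,int(k.sum()),round(float(np.median((np.arctan2(u,w)-s*np.arcsin(h/r))[k])),3) if k.any() else None))
```

View pics/t9.png

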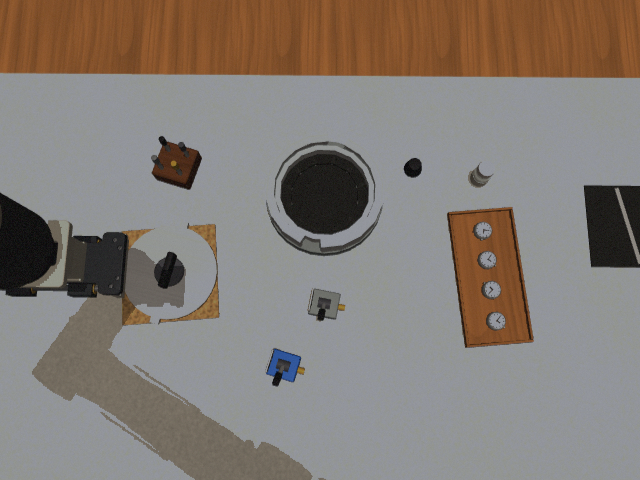

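View pics/s9c.png

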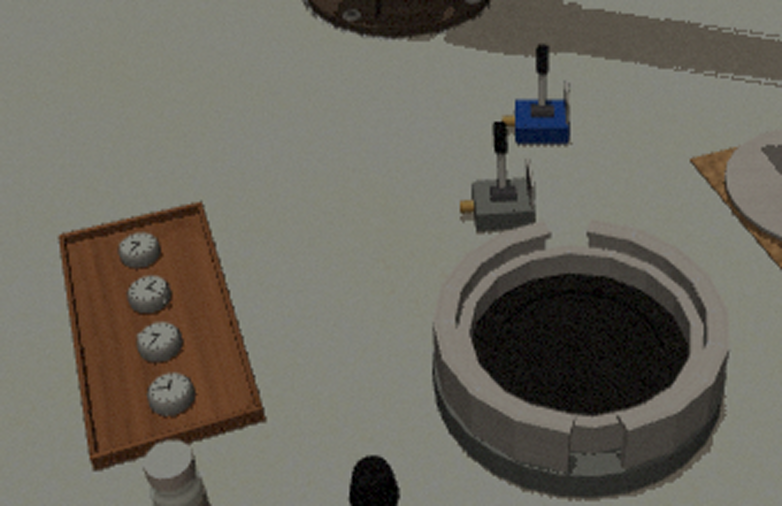

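```bash
python3 - <<'E'
from h import *
_,o=lev(0,0,sgn=-1); c=VH+ex*.02; z=.064
bot.set_gripper(0,10)
bot.reach([c[0],c[1],.17],o); bot.move_l([c[0],c[1],z],.12); bot.hold(.3)
f0=bot.read_state()["force"]; print("f0",f0.round(1))
for u in np.arange(.012,-.0185,-.0015):
    q=VH+ex*u; bot.move_l([q[0],q[1],z],.02); s=bot.read_state(); f=(s["force"]-f0)@ex
    print(round(u,4),round(float((s["position"]-VH)@ex),4),round(float(f),1))
    if f>9: break
q=VH+ex*.02; bot.move_l([q[0],q[1],z],.05); bot.move_l([q[0],q[1],.18],.15)
bot.reach([.45,.35,.35],down(np.pi/2))
print(levermeas(),bot.read_state()["time"])
im,d=viewer.snapshot("top"); cv2.imwrite("pics/t10.png",im); 
im,d=viewer.snapshot("scene"); cv2.imwrite("pics/s10.png",im)
g=cv2.imread("pics/t10.png"); crop(g,290,280,360,340,8,"pics/t10c.png")
E
```

```text
f0 [-0.1 -0.1 -0.4]
0.012 0.012 -0.2
0.0105 0.0104 -0.2
0.009 0.0089 0.4
0.0075 0.0074 -0.6
0.006 0.0059 -0.0
0.0045 0.0044 0.6
0.003 0.0029 0.3
0.0015 0.0014 0.3
0.0 -0.0001 0.5
-0.0015 -0.0016 0.4
-0.003 -0.0031 -0.0
-0.0045 -0.0046 -0.3
-0.006 -0.006 -0.6
-0.0075 -0.0068 3.8
-0.009 -0.0073 6.0
-0.0105 -0.0077 10.5
[('top', 0.02, 12, -0.236), ('top', 0.043, 22, -0.244), ('scene', 0.02, 33, -0.543), ('scene', 0.043, 44, -0.525)] 101.9h.py:45: RuntimeWarning: invalid value encountered in arcsin
  out.append((n,lo,int(k.sum()),round(float(np.median((np.arctan2(u,w)-s*np.arcsin(h/r))[k])),3) if k.any() else None))
```

View pics/t10.png

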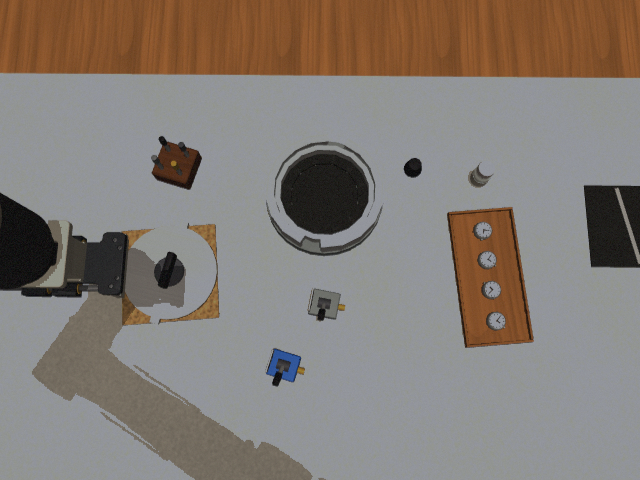

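View pics/s10.png

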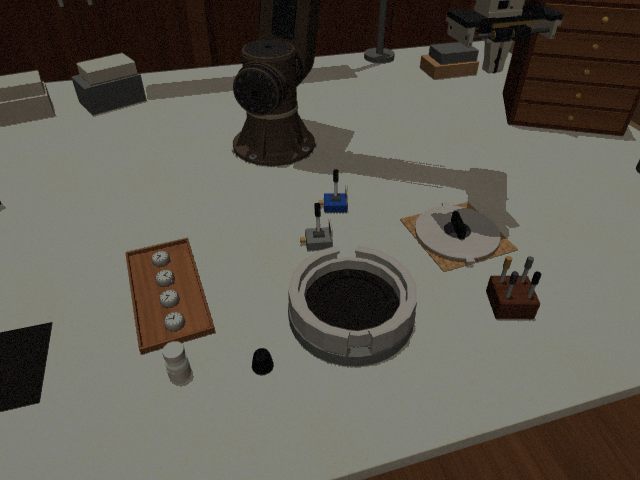

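```bash
python3 - <<'E'
from h import *
d=np.median([viewer.snapshot("top")[1] for _ in range(3)],0); P=cloud("top",d).reshape(-1,3)
m=(np.hypot(*(P[:,:2]-MAT).T)<.12)&(abs(P[:,2]-.016)<.005); Q=P[m]
A=np.c_[Q[:,:2]-MAT,np.ones(len(Q))]; print("plane",np.linalg.lstsq(A,Q[:,2],rcond=None)[0])
(c,r)=cv2.minEnclosingCircle((P[(m)][:,:2]*1000).astype(np.float32)); print(c,r)
m=(np.hypot(*(P[:,:2]-MAT).T)<.06)&(P[:,2]>.036)&(P[:,2]<.06); print(cv2.minAreaRect((P[m][:,:2]*1000).astype(np.float32)))
for s in SL:
    k=np.hypot(*(P[:,:2]-s).T)<.014; print(np.median(P[k,2]).round(4))
bot.job_done()
E
```

```text
plane [ 0.00022525 -0.0004469   0.01558648]
(516.0599975585938, 305.0303039550781) 104.21588134765625
((516.0863647460938, 305.6527099609375), (15.026934623718262, 69.8174057006836), 77.36002349853516)
0.0194
0.0193
0.0194
0.0193
the job is handed in; nothing more can be done
```

The job is done and handed in, with all steps in the order asked, at about 102 s of the 210 s allowed.

- **Vent:** I set the valve lever upright. It needed a second nudge because the first left it leaning about 0.07 rad. The cameras then put it within about 0.05 rad of upright.
- **Lid:** It turned freely about 80° clockwise until the lugs were centred in the slots, then lifted straight out. It now lies level on the mat, handle up, about 3 mm from the middle.
- **Watches:** All four were in the pot. I gripped each with a 5 N setting and set it down in contact with the tray floor before letting go. The last check shows all four lying flat, glass up, in the tray (tops at about 19 mm), and the pot empty.
- **Shut:** I carried the lever over to the robot's side, then pushed on it with closed fingers. It moved no further as the push rose to about 10 N, so it is on its stop.

Two readings disagreed:
- **Lid start angle:** The bar stood about 1.4 rad anticlockwise of the slots, not the stated 0.5 to 1.1 rad clockwise. I worked from what the cameras showed.
- **Final lever angle:** The scene camera gave about −0.53 rad from upright, and the top camera about −0.24. I think the top camera's figure is wrong, since it sees a different face of the leaning lever. I relied on the contact test instead.

The other things on the bench were not touched and look unmoved in the final pictures.

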